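# Fetch the plaster mould from behind the kiln posts

### The arm

A 6-joint arm with a two-finger parallel gripper is mounted at the origin on the work surface. World frame = base frame: x ahead of the robot, y to its left, z up, the work surface at z = 0. Lengths are in m, angles in rad, forces in N, time in s.
With the tool pointing down it reaches from about 0.225 to 0.725 m from the base axis. Payload 3.1 kg.
Tool frame: the origin (TCP) lies on the centre line of the jaws, within the pads' length; the fingertips stand 17 mm ahead of it and the grasp point (between the pads) lies 2 mm behind it (manip.tips_ahead is the z of the fingertips in the tool frame, in m); z points along the fingers, y is the direction in which the jaws open and shut (so a half turn about z gives the same grasp; the last joint's range is limited). The gripper opens to 85 mm and grips with 20 to 120 N. Pads are 22 mm wide; open, the fingers measure 114 mm over their backs; the gripper's body (76 mm by 85 mm) begins 54 mm behind the grasp point. The pads swing forward as they close: fully open they stand 13 mm farther back than shut.
Start: joints at [1.037, 0.048, 0.099, 1.622, 0, 1.443], TCP at [0.207, 0.482, 0.248] pointing down, gripper open.
Joint ranges: [-2.91, 2.91], [-0.99, 1.94], [-1.21, 1.42], [-2.12, 2.29], [-1.49, 1.47], [-3.14, 3.14]. Speed limits (rad/s): [2.79, 2.79, 3.14, 3.14, 3.14, 3.14].

### API

Orientations are given as a unit quaternion [x, y, z, w].
In Python, from bench import manip, gripper_to, kin, optics gives the robot as it stands. Calls block until the motion is done:
- manip.reach(position, orientation): joint-space move of the TCP to a pose.
- manip.move_straight(position, orientation=None, rate=0.15, threshold=None): straight line of the TCP; orientation=None keeps the orientation; rate is the mean speed in m/s. With threshold (N) it stops when the force on the tool has changed by that much, and returns True; else False.
- manip.goto_joints(angles): joint-space move.
- gripper_to(opening): finger opening in m; the grip force is fixed at half the most; returns when the fingers have stopped.
- manip.dwell(seconds).
- kin.solve_ik(position, orientation): joint angles nearest the present ones, or None.
- manip.state(): the state.
- optics.camera(name): name is "side" or "top"; returns the picture (420x560x3 uint8, red, green, blue); there is no depth.
- optics.calibration(name): a dict with "fx", "fy", "cx", "cy" (pixels), "extrinsics" (4x4, takes a point from world to camera coordinates). Camera axes: x right, y up, looking along -z (the intrinsics and any distortion apply to the point x, -y, -z); pixel columns grow to the right and rows downward; lengths in m; the calibration is good to about 2 mm. A picture is of the moment at which its call begins. calibration takes no time and is no camera call.
A pose or a line that the arm cannot do raises manip.Unreachable and nothing moves.
- manip.sign_off(): hands the job in, once; it reports no verdict.
The state is a dict: "time": time; "joints": joint angles; "dq": joint speeds; "tau": joint torques, N m; "tcp_pos": TCP position; "orientation": TCP orientation; "contact_force": force on the tool from outside, world axes, zero at the start; "ft_torque": the same for the moment, N m; "opening": finger opening in m.
Only numpy, scipy, OpenCV 4.12 (cv2) and the standard library are available. Lean on these libraries where they do the work, as an engineer would, in place of code of your own. Each camera call takes 0.05 s, during which the arm holds its last target.

### The job

The small stepped plaster mould is hemmed in at the back of the plywood board: clear the round tube, the square post and the jar off it and stand all three on the black rubber mat, and only then set the mould gently in the middle of the round kiln shelf. With the mould there, stand the tube, the post and the jar back on the plywood board, each where it stood at the start. Set each thing down rather than dropping it, keep all four upright, and leave the bowl and the white tub alone.

Things in the scene. Friction and masses are not known exactly. Their poses are not given: they have to be found in the camera images.
- mould_mid (a point): White plaster mould, round and stepped: bottom tier 60 mm diameter, 30 mm high (grip it there), then 42 mm diameter, 13 mm high, then a 26 mm rounded knob, 13 mm high; 56 mm tall, 0.16 kg. Point: on its axis, 28 mm above its underside; z up. It starts at the back of the board with one of tube, post and jar about 66 mm (between centres) to its left, one to its right and one in front.
- tube_mid (a point): Round kiln prop of buff ceramic: an upright tube, 46 mm outer diameter, 28 mm bore (open at the top, the hole seen from above), 115 mm tall, about 0.24 kg. The point is on its axis, half-way up (57.5 mm above its underside); z is its axis, up.
- post_mid (a point): Square kiln post of buff ceramic: an upright solid bar, 44 x 44 mm, 130 mm tall, about 0.4 kg. The point is on its axis, half-way up (65 mm above its underside); x and y are normal to its side faces, z is up.
- jar_mid (a point): Closed white plastic jar with a grey screw cap of the same width: 48 mm diameter, 120 mm tall (the cap is the top 22 mm), about 0.25 kg. The point is on its axis, half-way up (60 mm above its underside); z is its axis, up.
- board: Plywood storage board, fixed, lying on the table: 160 mm (its x) by 230 mm (its y), its top 12 mm above the table, with a wooden rail 8 mm thick standing 22 mm above that top along its back (+x) edge. Origin: centre of its underside, on the table; its x axis points from the front edge to the rail, away from the robot.
- mat: Black rubber mat, fixed, the clearing area: a flat rectangle 240 mm (its x) by 110 mm (its y), 6 mm thick, lying at the left or the right of the board. Origin: centre of its underside, on the table. There is room for the three things in one row along its x axis, 75 mm apart.
- kiln_shelf: Round cream ceramic kiln shelf, fixed: a flat disc 140 mm in diameter, 15 mm thick, lying on the table on the other side of the board from the mat. Origin: centre of its underside, on the table.
- bowl: Bystander: blue-grey bowl, 110 mm across, 50 mm high, beyond the board. Origin: centre of its underside. Leave it alone.
- tub: Bystander: low white cylindrical tub, 68 mm diameter, 45 mm high, beyond the board. Origin: centre of its underside. Leave it alone.

How it is judged:
On the way, in this order (a step that is already met when the one before it is completed fails the run):
1. tube, post and jar all stand upright on the rubber mat (x of tube_mid in the frame of mat between -0.12 and 0.12 m and y of tube_mid in the frame of mat between -0.055 and 0.055 m and z of tube_mid in the frame of mat between 0.0575 and 0.0695 m and angle between each of tube_mid, post_mid, jar_mid's own z axis and vertical below 0.12 rad and x of post_mid in the frame of mat between -0.12 and 0.12 m and y of post_mid in the frame of mat between -0.055 and 0.055 m and z of post_mid in the frame of mat between 0.065 and 0.077 m and x of jar_mid in the frame of mat between -0.12 and 0.12 m and y of jar_mid in the frame of mat between -0.055 and 0.055 m and z of jar_mid in the frame of mat between 0.06 and 0.072 m), for 0.2 s.
2. the mould stands released in the middle of the kiln shelf while the three others are still on the mat (all of step 1 and horizontal distance between mould_mid and kiln_shelf below 0.015 m and z of mould_mid in the frame of kiln_shelf between 0.037 and 0.049 m and angle between mould_mid's own z axis and vertical below 0.12 rad and contact force between the fingers and mould below 0.5 N), for 0.2 s.
At the end, for the whole second after the job is handed in: The mould stands upright (within 0.12 rad) on the kiln shelf, its axis within 15 mm of the shelf's centre; the tube, the post and the jar each stand upright (within 0.12 rad) within 15 mm of where their own centre was at the start; all at rest (horizontal distance between mould_mid and kiln_shelf below 0.015 m and z of mould_mid in the frame of kiln_shelf between 0.037 and 0.049 m and angle between each of mould_mid, tube_mid, post_mid, jar_mid's own z axis and vertical below 0.12 rad and linear speed of each of mould, tube, post, jar below 0.02 m/s and distance of each of tube_mid, post_mid, jar_mid from where it was at the start of the episode below 0.015 m); the robot touches nothing.
It fails at once if the mould, tube, post or jar is tipped by more than 0.5 rad (angle between any of mould_mid, tube_mid, post_mid, jar_mid's own z axis and vertical above 0.5 rad).
It fails at once if the mould, tube, post or jar is dropped: faster than 0.5 m/s with no finger on it (a fall of about 13 mm) ((linear speed of mould above 0.5 m/s and contact force between the fingers and mould below 0.2 N) or (linear speed of tube above 0.5 m/s and contact force between the fingers and tube below 0.2 N) or (linear speed of post above 0.5 m/s and contact force between the fingers and post below 0.2 N) or (linear speed of jar above 0.5 m/s and contact force between the fingers and jar below 0.2 N)).
It fails at once if the bowl or tub is moved by more than 20 mm (distance of any of bowl, tub from where it was at the start of the episode above 0.02 m).
It also fails if it takes over 138 s, if anything falls off the work surface, if the arm or the gripper's body presses on something with over 40 N, if the wrist force passes 120 N, or if a joint passes its speed limit or range.

## Working session

There is one attempt and no reset: what is moved stays moved. The work goes in short steps, each a Python script; the robot and the scene stay as the last script left them, time stands still between calls to the robot, and variables do not carry over. Pictures are saved under pics/ and viewed, and the job is handed in when it is done.

```bash
ls; mkdir -p pics
python3 - <<'E'
from bench import manip, gripper_to, kin, optics
import cv2
for n in("side","top"):
    im=optics.camera(n); cv2.imwrite(f"pics/{n}0.png",im[:,:,::-1]); c=optics.calibration(n); print(n,c)
s=manip.state(); print(s['time'],s['tcp_pos'],s['orientation'],s['opening'],manip.tips_ahead)
E
```

```text
pics
side {'fx': 398.22667762090526, 'fy': 398.22667762090526, 'cx': 279.17680254877007, 'cy': 213.9208235068815, 'extrinsics': array([[ 0.84583549, -0.53324394, -0.01460237, -0.49579999],
       [ 0.28989009,  0.43650224,  0.85172151, -0.25729844],
       [-0.44780137, -0.72464936,  0.52379122, -0.68348344],
       [ 0.        ,  0.        ,  0.        ,  1.        ]])}
top {'fx': 391.5832740256484, 'fy': 391.5832740256484, 'cx': 275.5575508024981, 'cy': 209.63130515495794, 'extrinsics': array([[ 1.87834819e-02, -9.99757885e-01, -1.14609056e-02,
         7.88700514e-04],
       [ 9.88912332e-01,  1.68883976e-02,  1.47537051e-01,
        -6.05746371e-01],
       [-1.47307774e-01, -1.41050904e-02,  9.88990124e-01,
        -7.74169752e-01],
       [ 0.00000000e+00,  0.00000000e+00,  0.00000000e+00,
         1.00000000e+00]])}
0.1 [0.20694629 0.48189563 0.24720983] [ 2.01494846e-01  9.79488960e-01 -1.03608704e-03 -3.60573483e-04] 0.08545192918966842 0.017
```

View pics/top0.png

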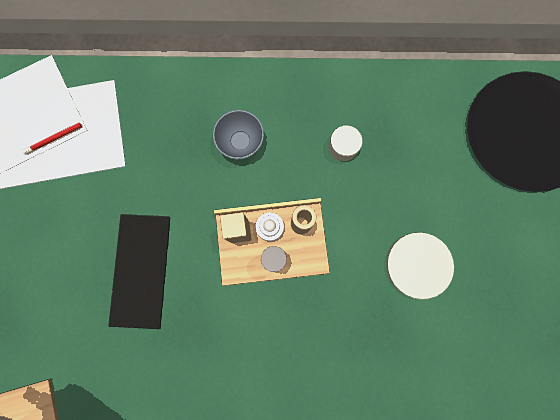

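View pics/side0.png

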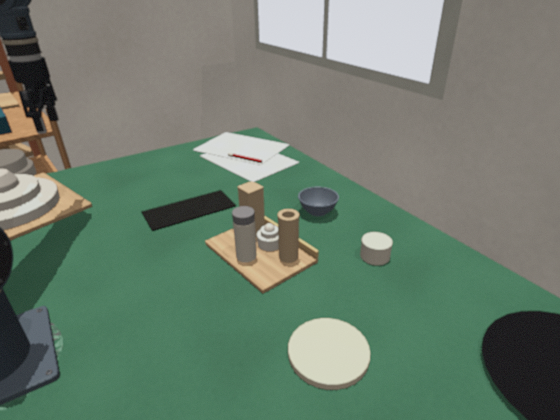

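```bash
cat > h.py <<'E'
from bench import manip, gripper_to, kin, optics
import cv2, numpy as np
def ray(cal,u,v):
    E=cal['extrinsics'];R=E[:3,:3];t=E[:3,3]
    d=np.array([(u-cal['cx'])/cal['fx'],-(v-cal['cy'])/cal['fy'],-1.0])
    return -R.T@t, R.T@d
def onz(cal,u,v,z):
    o,d=ray(cal,u,v); return o+d*(z-o[2])/d[2]
def proj(cal,p):
    E=cal['extrinsics'];q=E[:3,:3]@np.asarray(p)+E[:3,3]
    return np.array([cal['cx']+cal['fx']*q[0]/-q[2], cal['cy']-cal['fy']*q[1]/-q[2]])
E
python3 - <<'E'
from h import *
for n,(x0,y0,x1,y1),k in(("top",(205,190,345,290),5),("side",(195,170,335,290),5)):
    im=cv2.imread(f"pics/{n}0.png")[y0:y1,x0:x1]
    cv2.imwrite(f"pics/{n}0z.png",cv2.resize(im,None,fx=k,fy=k,interpolation=cv2.INTER_CUBIC))
im=cv2.imread("pics/top0.png"); hsv=cv2.cvtColor(im,cv2.COLOR_BGR2HSV)
cal=optics.calibration("top")
print("cam",ray(cal,0,0)[0])
m=(im.max(2)<40).astype(np.uint8)
m[:, 200:]=0
for c in cv2.findContours(m,0,2)[0]:
    if cv2.contourArea(c)>2000:
        r=cv2.boxPoints(cv2.minAreaRect(c)); print("mat",r,cv2.contourArea(c)); P=np.array([onz(cal,*p,0.006) for p in cv2.approxPolyDP(c,8,True)[:,0]]);print(P, P.mean(0))
m=((im.min(2)>160)).astype(np.uint8)
for c in cv2.findContours(m,0,2)[0]:
    if cv2.contourArea(c)>500:
        e=cv2.fitEllipse(c); print("white",e,onz(cal,*e[0],0.015))
E
```

```text
cam [4.84974019e-01 9.88607790e-05 8.55025312e-01]
white ((420.42413330078125, 265.3862609863281), (63.30131149291992, 67.05110168457031), 138.54331970214844) [ 0.49611546 -0.29654207  0.015     ]
white ((269.1842346191406, 225.88766479492188), (27.368349075317383, 27.512300491333008), 107.01315307617188) [0.57442661 0.02515435 0.015     ]
white ((346.2092590332031, 140.1297607421875), (28.95438575744629, 30.762287139892578), 100.37657165527344) [ 0.76898156 -0.14205359  0.015     ]
white ((43.27373504638672, 125.33772277832031), (120.40309143066406, 168.84046936035156), 90.63314819335938) [0.79346982 0.53993493 0.015     ]
```

View pics/top0z.png

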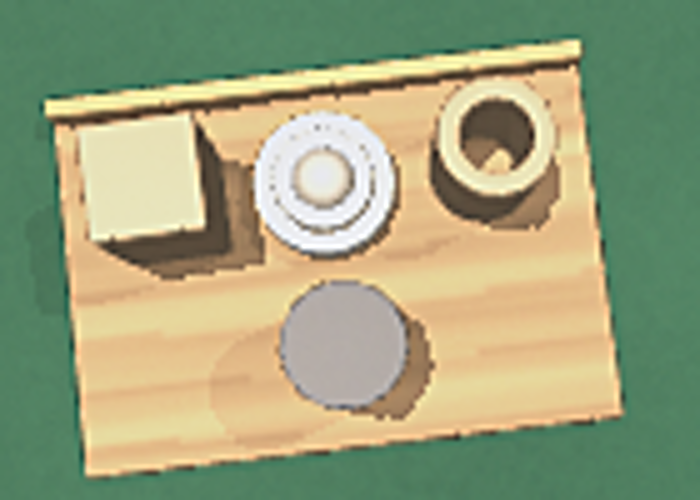

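View pics/side0z.png

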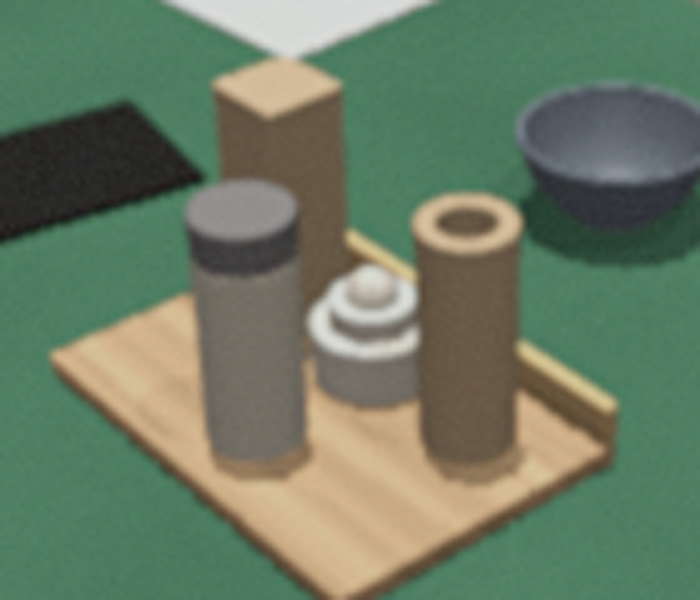

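Run:
```python
from h import *
im=cv2.imread("pics/top0.png"); cal=optics.calibration("top")
hsv=cv2.cvtColor(im,cv2.COLOR_BGR2HSV)
for p in [(226,225),(247,215),(288,262),(230,260),(270,225),(265,217),(274,259),(303,207),(296,218),(140,270),(123,260),(300,255)]: print(p,hsv[p[1],p[0]])
Z=lambda U,V:(205+(U+.5)/5-.5,190+(V+.5)/5-.5)
def rep(n,U,V,z): print(n,np.round(onz(cal,*Z(U,V),z),4))
for U,V in((82,122),(191,115),(206,231),(93,241)): rep("post",U,V,.142)
rep("tube",496,138,.127);rep("jar",344,345,.132);rep("mould",325,183,.042);rep("knob",323,177,.068)
for U,V in((44,105),(581,45)): rep("rail",U,V,.034)
for U,V in((622,413),(87,475)): rep("front",U,V,.012)
# jar ellipse by grey mask
S=hsv[...,1];
m=((S<40)&(hsv[...,2]>90)&(hsv[...,2]<190)).astype(np.uint8); m[:240]=0;m[280:]=0;m[:,:255]=0;m[:,295:]=0
c=max(cv2.findContours(m,0,1)[0],key=cv2.contourArea);e=cv2.fitEllipse(c);print("jar",e,onz(cal,*e[0],.132))
m=(hsv[...,2]<60).astype(np.uint8); m[:,200:]=0;m[:190]=0;m[350:]=0
c=max(cv2.findContours(m,0,1)[0],key=cv2.contourArea)
q=cv2.approxPolyDP(c,8,True)[:,0];P=np.array([onz(cal,*p,.006) for p in q]);print("mat",q.tolist(),P.round(4),P.mean(0))
s=optics.calibration("side")
```

```text
(226, 225) [ 27  52 232]
(247, 215) [ 21  90 234]
(288, 262) [ 15 107 153]
(230, 260) [ 17 100 230]
(270, 225) [120   3 236]
(265, 217) [120   3 236]
(274, 259) [ 13  17 181]
(303, 207) [ 25  58 234]
(296, 218) [ 17  89 236]
(140, 270) [18 27 47]
(123, 260) [18 27 47]
(300, 255) [ 18  98 231]
post [0.5813 0.1106 0.142 ]
post [0.5846 0.0705 0.142 ]
post [0.542  0.0637 0.142 ]
post [0.5376 0.1048 0.142 ]
tube [ 0.58   -0.0427  0.127 ]
jar [0.5019 0.0127 0.132 ]
mould [0.5709 0.0235 0.042 ]
knob [0.5706 0.0236 0.068 ]
rail [0.6029 0.1437 0.034 ]
rail [ 0.6326 -0.0839  0.034 ]
front [ 0.4782 -0.1038  0.012 ]
front [0.448  0.1226 0.012 ]
jar ((273.276611328125, 258.5244140625), (24.500717163085938, 24.691768646240234), 4.133456230163574) [0.50200108 0.01288916 0.132     ]
mat [[121, 215], [109, 326], [160, 328], [169, 217]] [[0.5937 0.3517 0.006 ]
 [0.3573 0.3588 0.006 ]
 [0.3554 0.2507 0.006 ]
 [0.5911 0.2456 0.006 ]] [0.47439453 0.30167826 0.006     ]
```

```bash
cat >> h.py <<'E'
PSI=0.135
def quat(psi=PSI):
    a=(psi+np.pi/2+np.pi/2)/2
    # tool y along board y (angle psi+90deg)
    q=np.array([np.cos(a),np.sin(a),0,0]); return q
Q=quat()
START=dict(jar=(.502,.0128),post=(.5608,.0884),tube=(.580,-.0427),mould=(.5708,.0235))
SHELF=(.496,-.2965)
MAT=dict(jar=(.400,.303),tube=(.475,.3015),post=(.550,.300))
GZ=dict(jar=.108,post=.110,tube=.104,mould=.0305)   # TCP z when standing on board
E
python3 - <<'E'
from h import *
s=optics.calibration("side");k=lambda p:((p-[195,170]+.5)*5-.5).round()
for n,z in(("jar",.132),("post",.142),("tube",.127),("mould",.068)): print(n,k(proj(s,(*START[n],z))))
print(np.round(proj(s,(*SHELF,.015)),1), [np.round(proj(s,(a,b,.006)),0) for a,b in((.5937,.3517),(.3573,.3588),(.3554,.2507),(.5911,.2456))])
for d,h in((START,.15),(START,0),(MAT,.15),(MAT,0)):
    for n in d: print(n,h,kin.solve_ik((*d[n],GZ[n]+h),Q), )
print(kin.solve_ik((*SHELF,.1),Q))
E
```

```text
jar [235. 207.]
post [271.  82.]
tube [460. 221.]
mould [366. 273.]
[326.8 348.1] [array([219., 190.]), array([140., 211.]), array([151., 229.]), array([234., 205.])]
jar 0.15 [-0.10812842 -0.00880355  0.06084959  1.64044947  0.         -0.24312842]
post 0.15 [ 0.03823221  0.16439325  0.24846715  1.65487023  0.         -0.09676779]
tube 0.15 [-0.18877684  0.19973803  0.27678785  1.64784615  0.         -0.32377684]
mould 0.15 [-0.07622699  0.16338733  0.08936318  1.49677218  0.         -0.21122699]
jar 0 [-0.10812842  0.00467405 -0.22436341  1.34175887  0.         -0.24312842]
post 0 [ 0.03823221  0.17215484 -0.04130452  1.35733697  0.         -0.09676779]
tube 0 [-0.18877684  0.21017764 -0.00971041  1.35090828  0.         -0.32377684]
mould 0 [-0.07622699  0.23089034 -0.13586495  1.20404103  0.         -0.21122699]
jar 0.15 [ 0.51456721 -0.00973137  0.05992844  1.64045614  0.          0.37956721]
tube 0.15 [0.44637785 0.14873719 0.2189335  1.64099264 0.         0.31137785]
post 0.15 [0.39235871 0.32757245 0.44252388 1.68574776 0.         0.25735871]
jar 0 [ 0.51456721  0.00374601 -0.22529451  1.34175581  0.          0.37956721]
tube 0 [ 0.44637785  0.16178228 -0.06510532  1.34390873  0.          0.31137785]
post 0 [0.39235871 0.32347681 0.13890745 1.38622696 0.         0.25735871]
[-0.65481833  0.20256659 -0.02660164  1.3416281   0.         -0.78981833]
```

```bash
cat >> h.py <<'E'
HI=.15
def snap(tag):
    for n in("top","side"): cv2.imwrite(f"pics/{tag}_{n}.png",optics.camera(n)[:,:,::-1])
def st(tag):
    s=manip.state(); print(tag,"t=%.1f"%s['time'],"tcp",np.round(s['tcp_pos'],4),"F",np.round(s['contact_force'],1),"open %.4f"%s['opening'])
def pick(n,xy,base,hi=HI):
    z=GZ[n]-.012+base
    manip.reach((*xy,z+min(hi,.06 if n=='mould' else .05)),Q)
    manip.move_straight((*xy,z),rate=.1)
    gripper_to(.0); st("gripped "+n)
    manip.move_straight((*xy,z+.02),rate=.06)
    manip.move_straight((*xy,z+hi),rate=.2); st("lifted "+n)
def place(n,xy,base,opening=.085,hi=HI,via=None):
    z=GZ[n]-.012+base
    manip.reach((*xy,z+hi),Q)
    manip.move_straight((*xy,z+.015),rate=.15)
    r=manip.move_straight((*xy,z-.001),rate=.02,threshold=5); st("down %s touch=%s want z %.4f"%(n,r,z))
    gripper_to(opening); st("released "+n)
    manip.move_straight((*xy,z+.06),rate=.12)
E
python3 - <<'E'
from h import *
manip.reach((*START['jar'],.26),Q)
st("above")
pick("jar",START['jar'],.012)
snap("jar")
E
```

```text
above t=2.1 tcp [0.502  0.0135 0.26  ] F [-0.1  0.1  1. ] open 0.0858
gripped jar t=3.7 tcp [0.5028 0.0129 0.1091] F [0.1 1.5 3.5] open 0.0468
lifted jar t=5.0 tcp [0.5015 0.0128 0.2566] F [ 0.6  0.6 -3.4] open 0.0465
```

Run:
```python
from h import *
place("jar",MAT['jar'],.006)
snap("jarmat")
a=[cv2.imread(f"pics/{n}_side.png")[100:320,80:400] for n in("jar","jarmat")]
cv2.imwrite("pics/c1.png",cv2.resize(np.hstack(a),(800,275)))
```

```text
down jar touch=True want z 0.1020 t=8.0 tcp [0.3997 0.3029 0.103 ] F [-0.2  0.7  5.3] open 0.0468
released jar t=8.4 tcp [0.3982 0.302  0.1007] F [-0.4 -0.6  0.2] open 0.0852
```

View pics/c1.png

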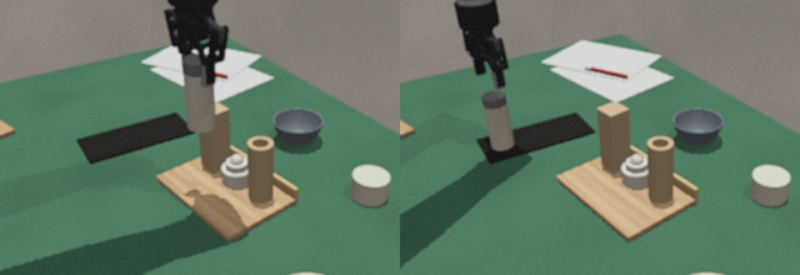

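View pics/jarmat_top.png

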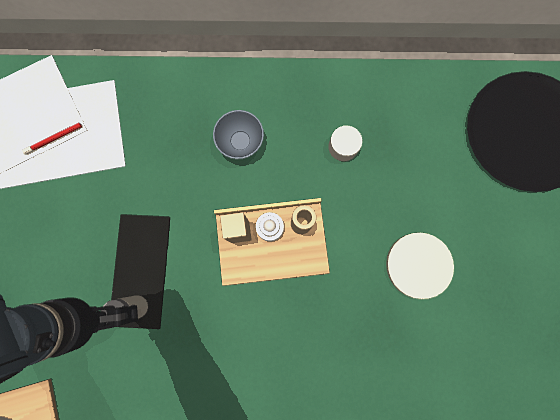

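Image: jar stands upright on the near end of the mat (side ≈ (500,120) in the composite; top ≈ (137,305)); the rest is unchanged. Next, post and tube, with a higher approach.

```bash
sed -i "s/.06 if n=='mould' else .05/.09 if n!='mould' else .16/" h.py; sed -i "s/z+.06),rate=.12/z+.09),rate=.15/" h.py
python3 - <<'E'
from h import *
s=manip.state()['tcp_pos']; manip.move_straight((s[0],s[1],.21),rate=.15)
pick("post",START['post'],.012)
place("post",MAT['post'],.006)
snap("postmat")
pick("tube",START['tube'],.012)
snap("tube")
E
```

```text
gripped post t=12.2 tcp [0.5615 0.0885 0.1109] F [1.  0.1 1.9] open 0.0436
lifted post t=13.5 tcp [0.5604 0.0884 0.2586] F [ 0.1 -0.5 -4.6] open 0.0432
down post touch=True want z 0.1040 t=16.1 tcp [0.5497 0.3    0.1049] F [-0.3  0.2  5.1] open 0.0434
released post t=16.6 tcp [0.5479 0.2992 0.1019] F [-0.5  0.6 -0.7] open 0.0851
gripped tube t=20.2 tcp [ 0.5807 -0.0427  0.105 ] F [-0.2  0.7  3.2] open 0.0443
lifted tube t=21.5 tcp [ 0.5795 -0.0426  0.2526] F [-0.1  0.6 -3. ] open 0.0446
```

View pics/tube_side.png

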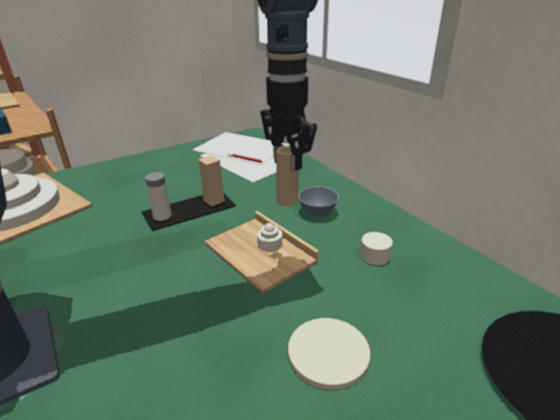

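View pics/tube_top.png

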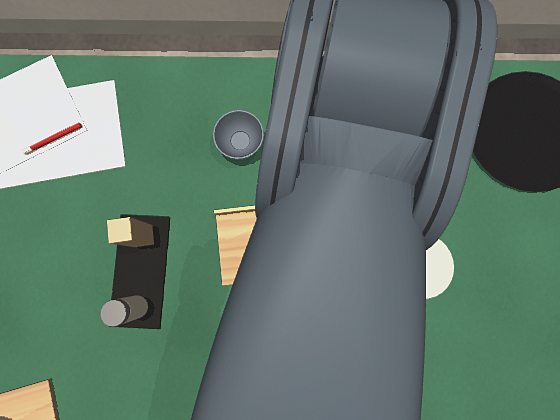

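Jar and post stand on the mat (side (160,195) and (211,180)), the tube is held upright at (288,175), mould undisturbed at (269,236).

Run:
```python
from h import *
place("tube",MAT['tube'],.006)
snap("tubemat")
cal=optics.calibration("top")
im=cv2.imread("pics/tubemat_top.png");m=((im.min(2)>160)).astype(np.uint8)
for c in cv2.findContours(m,0,2)[0]:
    if cv2.contourArea(c)>400:
        e=cv2.fitEllipse(c); print(e[0],e[1],onz(cal,*e[0],.042))
a=[cv2.imread("pics/tubemat_side.png")[120:300,100:340],cv2.imread("pics/tubemat_top.png")[180:360,90:330]]
cv2.imwrite("pics/c2.png",cv2.resize(np.hstack(a),(800,300)))
```

```text
down tube touch=True want z 0.0980 t=24.7 tcp [0.4746 0.3014 0.0989] F [0.4 0.1 4.6] open 0.0442
released tube t=25.1 tcp [0.4731 0.3007 0.0965] F [-0.1 -0.3 -0.3] open 0.0848
(420.4239501953125, 265.38616943359375) (63.3011589050293, 67.0516128540039) [ 0.49575753 -0.28700711  0.042     ]
(118.4091567993164, 229.30857849121094) (24.8184757232666, 28.52825164794922) [0.55881347 0.33986178 0.042     ]
(269.2027282714844, 225.88070678710938) (27.35491943359375, 27.565553665161133) [0.5715667  0.02431073 0.042     ]
(346.2092590332031, 140.1297607421875) (28.95438575744629, 30.762287139892578) [ 0.75985302 -0.13748455  0.042     ]
(43.27373504638672, 125.33772277832031) (120.40309143066406, 168.84046936035156) [0.78355418 0.52258358 0.042     ]
```

View pics/c2.png

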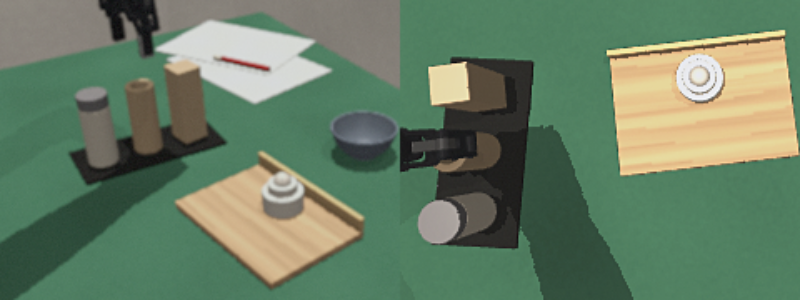

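All three stand in a row on the mat; the mould (top (269,226)) is free on the board. Now the mould.

Run:
```python
from h import *
START['mould']=(.5711,.0239)
pick("mould",START['mould'],.012,hi=.12)
snap("mould")
```

```text
gripped mould t=28.9 tcp [0.5722 0.0239 0.032 ] F [-0.5 -0.3  3.7] open 0.0582
lifted mould t=30.0 tcp [0.5706 0.024  0.1494] F [-0.4 -0.  -2. ] open 0.0579
```

View pics/mould_side.png

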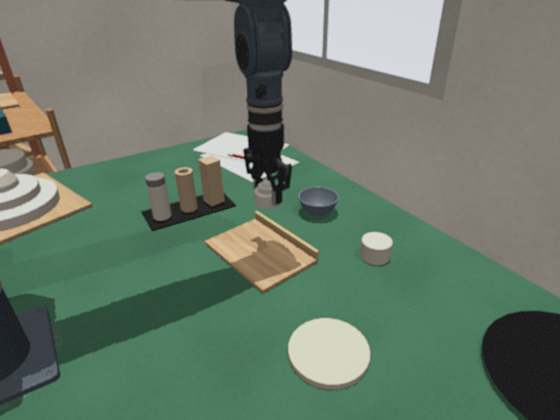

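Mould held upright at side (267,193); three on the mat. Place it.

Run:
```python
from h import *
place("mould",SHELF,.015,hi=.12)
s=manip.state()['tcp_pos'];manip.move_straight((s[0],s[1],.2))
manip.reach((.45,.05,.25),Q)
snap("shelf")
cal=optics.calibration("top")
im=cv2.imread("pics/shelf_top.png")
cv2.imwrite("pics/c3.png",np.hstack([cv2.resize(im[220:310,370:470],(400,360),interpolation=2),cv2.resize(cv2.imread("pics/shelf_side.png")[270:395,270:390],(346,360),interpolation=2)]))
```

```text
down mould touch=True want z 0.0335 t=32.8 tcp [ 0.4958 -0.2964  0.035 ] F [0.  0.  4.5] open 0.0581
released mould t=33.2 tcp [ 0.4944 -0.2954  0.033 ] F [-0.1  0.1 -0.5] open 0.0848
```

View pics/c3.png

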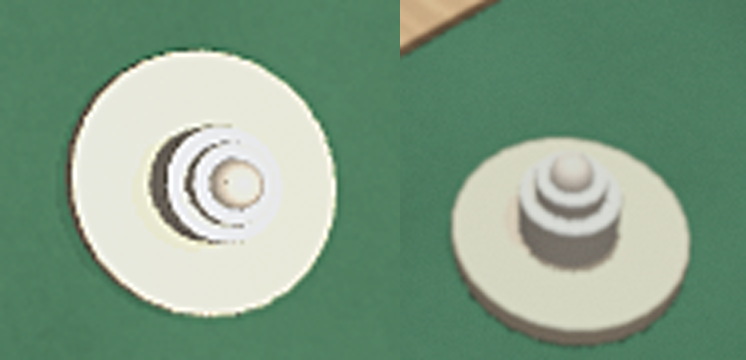

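View pics/shelf_side.png

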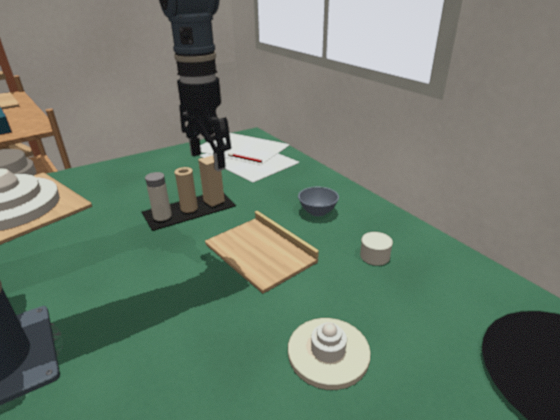

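Run:
```python
from h import *
c=optics.calibration("top")
print(onz(c,370+238.5/4-.5,220+184.5/4-.5,.067), onz(c,370+224/4-.5,220+183.5/4-.5,.045))
```

```text
[ 0.4952781  -0.29534649  0.067     ] [ 0.49593317 -0.29625551  0.045     ]
```

Mould axis is within about 1.5 mm of the shelf centre, upright and released. Returning the three.

Run:
```python
from h import *
for n in("post","tube","jar"):
    pick(n,MAT[n],.006)
    place(n,START[n],.012)
s=manip.state()['tcp_pos'];manip.move_straight((s[0],s[1],.25))
manip.reach((.25,.40,.28),Q)
snap("end")
for n,(x0,y0,x1,y1),k in(("top",(205,190,345,290),5),("side",(195,170,335,290),5)):
    im=cv2.imread(f"pics/end_{n}.png")[y0:y1,x0:x1]
    cv2.imwrite(f"pics/end_{n}z.png",cv2.resize(im,None,fx=k,fy=k,interpolation=cv2.INTER_CUBIC))
st("end")
```

```text
gripped post t=38.6 tcp [0.5507 0.3003 0.1049] F [-0.1  0.4  3. ] open 0.0436
lifted post t=39.9 tcp [0.5496 0.2998 0.2526] F [ 0.4 -0.1 -4. ] open 0.0431
down post touch=True want z 0.1100 t=42.5 tcp [0.5605 0.0883 0.1109] F [0.4 0.1 6. ] open 0.0437
released post t=43.0 tcp [0.5586 0.0883 0.1082] F [ 0.3 -0.5  0.8] open 0.0849
gripped tube t=46.2 tcp [0.4757 0.3019 0.099 ] F [1.  0.4 2.5] open 0.0443
lifted tube t=47.4 tcp [0.4745 0.3013 0.2466] F [-0.5 -0.3 -3.3] open 0.0443
down tube touch=True want z 0.1040 t=50.5 tcp [ 0.5796 -0.0427  0.1049] F [0.  0.3 5.1] open 0.0444
released tube t=51.0 tcp [ 0.578  -0.0424  0.1025] F [-0.6  0.3  0.3] open 0.0853
gripped jar t=54.7 tcp [0.4006 0.3034 0.1029] F [ 0.9 -0.2  2.6] open 0.0470
lifted jar t=56.0 tcp [0.3996 0.3027 0.2506] F [-0.9  0.4 -3.8] open 0.0464
down jar touch=True want z 0.1080 t=58.9 tcp [0.5017 0.0128 0.1089] F [1.  0.1 4.3] open 0.0468
released jar t=59.3 tcp [0.4999 0.013  0.1066] F [-1.4  1.1  0.6] open 0.0851
end t=62.4 tcp [0.2508 0.3995 0.2798] F [ 0.2  0.2 -0.3] open 0.0846
```

View pics/end_topz.png

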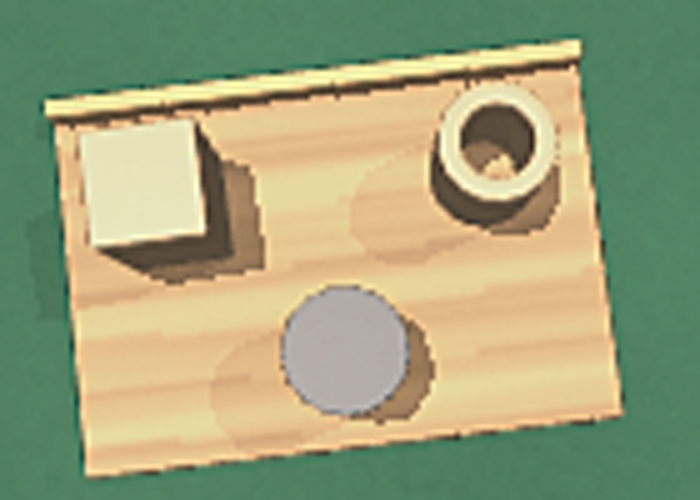

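View pics/end_side.png

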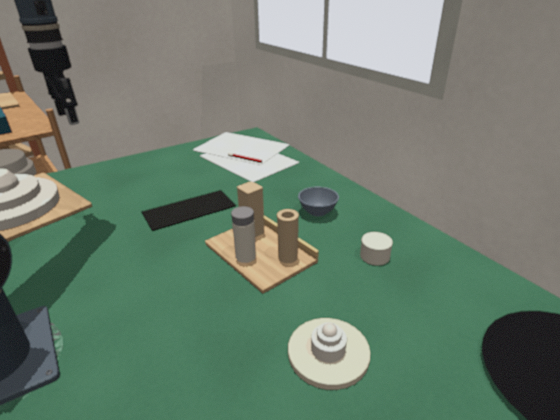

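All three stand within about 1–1.5 px (≈2 mm) of their starting image positions: jar (344,351) against (344,345) in the 5× zoom, and tube and post about 5 zoom px lower. The mould, bowl and tub look right, and the arm is clear.

Run:
```python
from h import *
manip.sign_off()
```

```text
the job is handed in; nothing more can be done
```

I finished the job and handed it in at about 62 s of the 138 s allowed; signing off gave no verdict.

- **Clearing:** the jar, post and tube went onto the black mat in one row. I then set the mould on the kiln shelf, and the top view put its axis about 1.5 mm from the shelf's centre (limit 15 mm).
- **Returning:** the post, tube and jar went back to where they started. The last pictures showed them upright and within about 2 mm of their starting positions (limit 15 mm).
- **End state:** the mould was standing on the shelf. The bowl and tub looked unmoved and the arm was clear of everything.

**Disagreement:** the two cameras differed by a steady 1–1.5 pixels, a few millimetres, for everything measured. I used the top view throughout, so the offset should largely cancel out. No check failed.

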